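# Check the breakfast with the contact thermometer

## Task

Take the contact thermometer off the rail and check the breakfast with it, bread and potato before the meats: rest its sprung tip gently on the middle of the toast, then the hash brown, then the sausage, then the black pudding, each for about a second with the spring clearly pushed in. Then hang the thermometer back astride the free part of the rail's bar, stem on one side and reader on the other, and let go; leave the dishes and everything else on the table where they stand.

Things in the scene. Friction and masses are not known exactly. Their poses are not given: they have to be found in the camera images.
- probe: Grey and white contact thermometer, 172 mm tall, 116 g, hanging upright on the rail. Origin: the end of its tip when sprung out; z runs up the steel stem (12 mm thick; moving tip 10 mm thick, the lowest 22 mm); x is horizontal, square to the bar. A bridge (x -48 to 16 mm, 26 mm wide, z 105 to 118 mm) joins grip, stem and the reader. Weight balanced about under the saddle.
- grip (a point): Middle of the probe's grip, on the stem's axis at probe z = 147 mm: a grey block 32 x 32 mm (x, y) from z = 118 to 172 mm. Hold it from above, firmly; held by the sides facing probe x it cannot pivot under its off-centre weight.
- reader_foot (a point): Middle of the reader's underside (probe x = -38, z = 55 mm). The reader is the white leg beside the stem: x from -48 to -28 mm, 44 mm wide, z = 55 to 105 mm. Between it and the stem (x from -28 to -6 mm) is a slot 22 mm wide, open below and at both ends, that straddles the rail's bar.
- saddle (a point): The middle of the slot's roof on the probe (probe x = -17, y = 0, z = 105 mm): rests on the top of the rail's bar when the probe is hung.
- tip (a joint): How far the probe's spring-loaded tip is pushed in, in m: 0 sprung out, 0.010 at its stop. It takes about 1 N to start and 3.5 N to push right in.
- tip_end (a point): The end of the probe's tip (moves with the spring).
- rail: Steel utensil rail, fixed, left or right of the dishes. Bar 12 mm thick, 290 mm long along the rail's y, axis 140 mm above the table; posts at y = -145 and 145 mm; base 75 x 320 mm (x, y), 14 mm high. Origin: centre of the base's underside; x square to the bar. A turner hangs fixed at y = 80 to 130 mm, within 16 mm of the bar sideways, top 152 mm up; y = -130 to 70 mm is free for the probe.
- toast_plate: White square plate, 130 mm, with two slices of toast (98 x 92 mm) stacked flat on it; overall 44 mm high. Loose, one solid piece with its food, 550 g; origin: centre of its underside, z up.
- toast_top (a point): Middle of the upper face of the toast, 44 mm above the plate's underside.
- hash_pot: Round white pot, 128 mm across at the rim, 62 mm high, wall 6 mm, with a golden hash brown (a block 78 x 52 mm) lying in it. Loose, one solid piece with its food, 600 g; origin: centre of its underside, z up.
- hash_top (a point): Middle of the upper face of the hash brown, 30 mm above the pot's underside, 32 mm below its rim.
- sausage_tray: Aluminium tray 105 x 145 mm (x, y), rim 18 mm high, with one sausage, 114 mm long along y and 30 mm thick, lying in its middle. Loose, one solid piece with its food, 500 g; origin: centre of its underside, z up.
- sausage_top (a point): Top of the sausage halfway along it, 38 mm above the tray's underside.
- pudding_board: Round wooden board, 130 mm across and 30 mm thick, with a dark round slice of black pudding, 72 mm across and 22 mm thick, in its middle. Loose, one solid piece with its food, 600 g; origin: centre of its underside, z up.
- pudding_top (a point): Middle of the upper face of the black pudding, 52 mm above the board's underside.
- oil: Green glass bottle, 64 mm across, 260 mm high, standing among the dishes; loose. Origin: centre of its underside.
- mill: Dark wooden pepper mill, 58 mm across, 240 mm high, standing among the dishes; loose. Origin: centre of its underside.
- coffee: White coffee cup, 92 mm across, 65 mm high, handle to its +y reaching 74 mm out; loose. Origin: centre of its underside.
- jam: Jam jar, 68 mm across, 90 mm high; loose. Origin: centre of its underside.
- milk: Steel can, 60 mm across, 120 mm high, nearest the robot; loose. Origin: centre of its underside.
- caddy: Wooden cutlery caddy, 120 mm (x) x 240 mm (y), 110 mm high, cutlery standing up to 182 mm high; fixed, on the side where the rail is not. Origin: centre of its underside.
Mind the look-alikes: they are no part of the job. Leave any blue or green look-alike of the toast_plate alone. Leave any purple look-alike of the hash_pot alone.

How it is judged (in metres and radians):
On the way, in this order (a step that is already met when the one before it is completed fails the run):
1. the held probe's tip rests on the middle of the toast, sprung in by more than 2 mm, within 14 mm of the middle, for 0.4 s (horizontal distance between tip_end and toast_top below 0.014 m and value of joint tip above 0.002 m and contact force between probe and toast_plate above 0.3 N and contact force between the fingers and probe above 0.5 N), for 0.4 s.
2. the held probe's tip rests on the middle of the hash brown, sprung in by more than 2 mm, within 14 mm of the middle, for 0.4 s (horizontal distance between tip_end and hash_top below 0.014 m and value of joint tip above 0.002 m and contact force between probe and hash_pot above 0.3 N and contact force between the fingers and probe above 0.5 N), for 0.4 s.
3. the held probe's tip rests on the middle of the sausage, sprung in by more than 2 mm, within 14 mm of the middle, for 0.4 s (horizontal distance between tip_end and sausage_top below 0.014 m and value of joint tip above 0.002 m and contact force between probe and sausage_tray above 0.3 N and contact force between the fingers and probe above 0.5 N), for 0.4 s.
4. the held probe's tip rests on the middle of the black pudding, sprung in by more than 2 mm, within 14 mm of the middle, for 0.4 s (horizontal distance between tip_end and pudding_top below 0.014 m and value of joint tip above 0.002 m and contact force between probe and pudding_board above 0.3 N and contact force between the fingers and probe above 0.5 N), for 0.4 s.
At the end, for the whole second after the job is handed in: Probe let go, still, upright within 0.3 rad, its weight on the rail, astride the bar: saddle within 12 mm of the bar axis sideways, 138 to 154 mm above the table, at rail y -130 to 90 mm. Dishes, bottle, mill, cup, jar and can within 30 mm of where they began (x of saddle in the frame of rail between -0.012 and 0.012 m and y of saddle in the frame of rail between -0.13 and 0.09 m and z of saddle in the frame of rail between 0.138 and 0.154 m and angle between probe's own z axis and vertical below 0.3 rad and contact force between probe and rail above 0.5 N and linear speed of probe below 0.03 m/s and distance of each of toast_plate, hash_pot, sausage_tray, pudding_board, oil, mill, coffee, jam, milk from where it was at the start of the episode below 0.03 m); the robot touches nothing.
It fails at once if the probe is pressed hard on a dish or its food (over 15 N) (contact force between probe and toast_plate above 15 N or contact force between probe and hash_pot above 15 N or contact force between probe and sausage_tray above 15 N or contact force between probe and pudding_board above 15 N).
It fails at once if a dish is pushed more than 30 mm or tipped (distance of any of toast_plate, hash_pot, sausage_tray, pudding_board from where it was at the start of the episode above 0.03 m or angle between any of toast_plate, hash_pot, sausage_tray, pudding_board's own z axis and vertical above 0.3 rad).
It fails at once if the bottle, mill, cup, jar or can is pushed more than 30 mm or tipped (distance of any of oil, mill, coffee, jam, milk from where it was at the start of the episode above 0.03 m or angle between any of oil, mill, coffee, jam, milk's own z axis and vertical above 0.3 rad).
It also fails if it takes over 72 s, if anything falls off the work surface, if the arm or the gripper's body presses on something with over 40 N, if the wrist force passes 120 N, or if a joint passes its speed limit or range.

## Robot

A 7-joint arm with a two-finger parallel gripper is mounted at the origin on the work surface. World frame = base frame: x ahead of the robot, y to its left, z up, the work surface at z = 0. Lengths are in mm, angles in rad, forces in N, time in s.
With the tool pointing down it reaches from about 400 to 875 mm from the base axis. Payload 4.4 kg.
Tool frame: the origin (TCP) lies between the finger pads; the fingertips stand 17 mm ahead of it and the grasp point (between the pads) lies 2 mm behind it; z points along the fingers, y is the line along which they close (so a half turn about z gives the same grasp; the last joint's range is limited). The gripper opens to 85 mm and grips with 20 to 120 N. Pads are 22 mm wide; open, the fingers measure 114 mm over their backs; the gripper's body (76 mm by 85 mm) begins 54 mm behind the grasp point. The pads swing forward as they close: fully open they stand 13 mm farther back than shut.
Start: joints at [1.099, 0.628, 0.038, 1.517, -0.027, 0.996, -0.02], TCP at [256.619, -597.214, 211.913] pointing down, gripper open.
Joint ranges: [-3.06, 3.06], [-0.37, 2.12], [-1.25, 1.32], [0.18, 2.47], [-1.1, 4.24], [0.23, 1.98], [-2.94, 2.94]. Speed limits (rad/s): [2.57, 2.57, 3.14, 3.14, 3.14, 3.14, 3.14].

## Interface

Orientations are given as [roll, pitch, yaw] about the fixed x, y, z axes, in that order (R = Rz(yaw) Ry(pitch) Rx(roll)).
In Python, from cell import sensors, get_image, ctrl gives the robot as it stands.
- The arm moves only by the tool send_rows, never from a script. Its argument "series" is a list of rows, each a list of 3 entries, a list of its own where there are three numbers: the finger opening in mm, from 0 to 85.4, then the shift along the world's x, y, z in units of 60 mm (1.0 is 60 mm), then the turn, a rotation vector about the world's x, y, z in units of 5 degrees (1.0 is 5 degrees). A call has 1 to 8 rows; each row shifts and turns the commanded pose from where the row before left it; what a row does not reach is not made up. A row lasts 1/8 s, in which the tool goes at most 62.5 mm and 10.7 degrees, less where a joint would pass 70% of its speed; a pose out of reach is approached as far as the arm can. A call is refused whole if a number of a shift passes 1 or a number of a turn 1, either way. A call with a gripper value outside its range is refused whole. The fingers move at their own pace and stop on an object; the grip force is fixed at half the most. Time passes only in rows, so rows that do not move let the fingers close. It gives the time, the measured TCP pose, the force, the opening and the grip force at its end, in the units of the state.
- sensors.read_state(): the state, without advancing time (a new reading comes with each control period).
- get_image(name): name is "side" or "top"; returns a dict with "img" (420x560x3 uint8, red, green, blue), "depth" (420x560 float32, mm along the optical axis (not along the pixel's ray), 0 where there is no reading), "vfov" (degrees; the focal length in pixels is half the picture's height over the tangent of half this angle, whatever the lens; pixels are square), "cx", "cy" (the principal point, pixels), "world_to_cam" (4x4, takes a point from world to camera coordinates). Camera axes: x right, y down, z forward; pixel columns grow to the right and rows downward; lengths in mm; the calibration is good to about 2 mm. A picture is of the moment at which its call begins.
- ctrl.finish_job(): hands the job in; it is judged then, once.
The state is a dict: "clock": time; "qpos": joint angles; "qd": joint speeds; "tau": joint torques, N m; "eef_pos": TCP position; "tool_rot": TCP orientation; "force": force on the tool from outside, world axes, zero at the start; "torque": the same for the moment, N m; "width": finger opening in mm; "gripper_force": force on a finger pad.
Only numpy, scipy, OpenCV 4.12 (cv2) and the standard library are available. Lean on these libraries where they do the work, as an engineer would, in place of code of your own. Each camera call takes 0.05 s, during which the arm holds its last target. There are 200 camera calls.

## Working session

There is one attempt and no reset: what is moved stays moved. The work goes in short steps, Python scripts to look and compute and a tool call to move; the robot and the scene stay as the last step left them, time stands still between calls to the robot, and variables do not carry over. Pictures are saved under pics/ and viewed, at most 10 in all, crops included, and the job is handed in when it is done.

Besides the shell and the picture viewer there is one more tool, called after ">>>" as name(argument=value, ...), one argument or row to a line, values as JSON. send_rows: Moves the arm, as the interface text tells. Its arguments: {"type":"object","properties":{"series":{"type":"array"}},"required":["series"]}

```bash
mkdir -p pics
cat > h.py <<'E'
import numpy as np, cv2, pickle
from cell import sensors, get_image, ctrl
def grab(n):
    d=get_image(n); pickle.dump(d,open(f'{n}.pkl','wb')); return d
def cloud(d):
    h,w=d['depth'].shape; f=h/2/np.tan(np.radians(d['vfov'])/2)
    v,u=np.mgrid[:h,:w]; z=d['depth'].astype(float)
    P=np.stack([(u-d['cx'])/f*z,(v-d['cy'])/f*z,z,np.ones_like(z)],-1)
    W=P@np.linalg.inv(d['world_to_cam']).T
    W[z==0]=np.nan
    return W[...,:3]
E
python3 - <<'E'
from h import *
for n in('top','side'):
    d=grab(n); cv2.imwrite(f'pics/{n}0.png',d['img'][...,::-1]); print(n,d['vfov'],np.linalg.inv(d['world_to_cam']).round(2).tolist(),(d['depth']==0).mean())
print(sensors.read_state())
E
```

```text
top 48.23321573767946 [[0.01, -0.99, 0.12, 354.84], [-1.0, -0.01, -0.01, -49.0], [0.01, -0.12, -0.99, 1506.34], [0.0, 0.0, 0.0, 1.0]] 0.003898809523809524
side 44.40621771522845 [[-0.82, -0.37, 0.44, -190.85], [-0.57, 0.55, -0.61, 912.27], [-0.02, -0.75, -0.66, 1217.81], [0.0, 0.0, 0.0, 1.0]] 0.00453656462585034
{'clock': 0.1, 'qpos': array([ 1.09922535,  0.62921676,  0.03848351,  1.51827452, -0.02698342,
        0.99630644, -0.02000288]), 'qd': array([ 0.00160131, -0.00140715,  0.00026156, -0.00398112, -0.00056515,
        0.00128072, -0.00080824]), 'tau': array([ 3.00350177e-03, -5.64538801e+01,  1.23015527e+00, -1.93975085e+01,
        1.12025358e-02,  5.47404328e-03, -3.40380336e-05]), 'eef_pos': array([ 256.3398818 , -596.67192324,  211.10360125]), 'tool_rot': array([-3.13990728e+00,  5.18786278e-05,  4.05745658e-01]), 'force': array([ 0.7595933 , -0.00735624, -0.02690149]), 'torque': array([-0.00441633,  0.01410741,  0.02295548]), 'gripper_force': 0.0, 'width': 85.32237309004665}
```

View pics/top0.png

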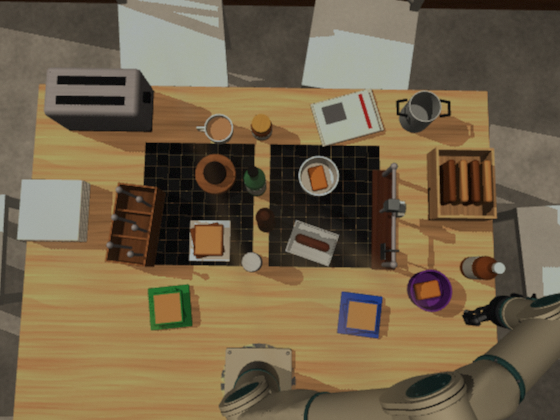

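View pics/side0.png

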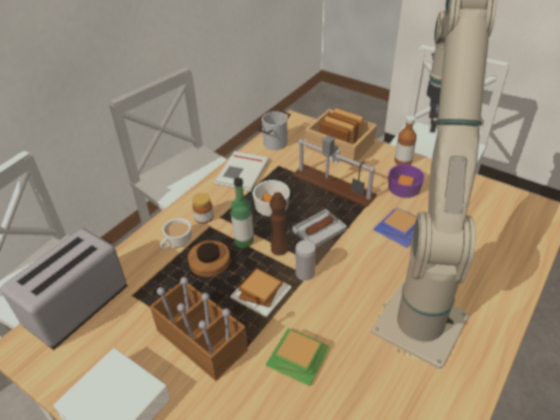

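Top view candidates:
- **Toast:** white plate (209,240) is the target. Look-alikes are blue (361,315) and green (170,307).
- **Hash brown:** white pot (318,177) is the target. The look-alike is purple (430,290).
- **Other dishes:** sausage tray (313,243), pudding board (215,174).
- **Probe:** it hangs on the rail at about (395,207). The turner end still needs checking.
- **Tall items between the dishes:** oil (255,180), mill (265,218), milk (252,262).

```bash
cat > m.py <<'E'
from h import *
d=pickle.load(open('top.pkl','rb')); W=cloud(d); hsv=cv2.cvtColor(d['img'],cv2.COLOR_RGB2HSV)
def blob(name,c,r,lo,hi,zl,zh,shape=None):
    m=np.zeros(W.shape[:2],np.uint8); cv2.circle(m,c,r,1,-1)
    m&=(cv2.inRange(hsv,lo,hi)>0).astype(np.uint8); m&=((W[...,2]>zl)&(W[...,2]<zh)).astype(np.uint8)
    n,l,s,_=cv2.connectedComponentsWithStats(m)
    if n<2: print(name,'none');return
    k=1+s[1:,4].argmax(); p=W[l==k]
    r=cv2.minAreaRect(p[:,:2].astype(np.float32))
    print(name,len(p),'rect',np.round(r[0]),np.round(r[1]),round(r[2],1),'z',np.median(p[:,2]).round(1),'mean',p.mean(0).round(1))
A=(0,0,0);B=(180,255,255)
blob('toast',(209,240),30,A,B,38,60)
blob('plate',(209,240),32,A,B,4,60)
blob('hash',(318,179),14,(5,120,60),B,15,45)
blob('potrim',(318,177),30,A,B,50,75)
blob('tray',(313,243),36,A,B,8,60)
blob('saus',(313,243),24,A,B,26,60)
blob('board',(215,174),28,A,B,20,70)
blob('pud',(215,174),28,A,B,43,65)
blob('oil',(255,180),22,A,B,100,300)
blob('mill',(265,218),22,A,B,100,300)
blob('milk',(252,262),15,A,B,90,150)
blob('caddytop',(135,225),50,A,B,95,125)
blob('base',(384,220),60,A,B,8,30)
blob('bar',(390,215),60,A,B,130,151)
blob('grip',(395,207),18,A,B,185,240)
blob('bridge',(395,207),22,A,B,150,172)
x,y=330,140
c=cv2.resize(d['img'][y:y+150,x:x+120,::-1],(480,600),interpolation=cv2.INTER_CUBIC); cv2.imwrite('pics/crop1.png',c)
E
python3 m.py
```

```text
toast 889 rect [433. 159.] [97. 92.] 0.8 z 43.8 mean [433.4 158.1  44. ]
plate 1702 rect [433. 157.] [147. 138.] 88.6 z 38.9 mean [431.5 156.1  30.6]
hash 363 rect [ 639. -182.] [76. 51.] 14.3 z 29.2 mean [ 637.8 -181.    29.2]
potrim 276 rect [ 638. -183.] [126. 125.] 72.5 z 60.5 mean [ 642.5 -186.3   60.3]
tray 1019 rect [ 430. -167.] [146. 111.] 72.2 z 14.6 mean [ 430.1 -167.6   19.3]
saus 304 rect [ 430. -166.] [111.  29.] 71.7 z 34.5 mean [ 430.  -166.    34.5]
board 1274 rect [647. 145.] [130. 126.] 0.6 z 31.7 mean [645.  144.1  36.7]
pud 395 rect [647. 146.] [68. 67.] 2.4 z 51.9 mean [646.5 145.2  51.7]
oil 445 rect [607.  13.] [57. 63.] 18.9 z 175.3 mean [600.8  11.7 188.3]
mill 293 rect [492. -19.] [51. 51.] 0.7 z 221.2 mean [488.7 -20.2 219.2]
milk 317 rect [367.  20.] [57. 56.] 45.7 z 119.3 mean [366.6  19.8 118.4]
caddytop 508 rect [475. 381.] [122. 240.] 83.7 z 107.9 mean [468.9 357.  106.8]
base 1595 rect [ 511. -390.] [319.  75.] 0.7 z 14.1 mean [ 509.6 -386.6   14.2]
bar 231 rect [ 435. -391.] [160.  22.] 1.3 z 145.0 mean [ 430.4 -392.5  144.8]
grip 163 rect [ 530. -378.] [32. 33.] 88.6 z 211.5 mean [ 528.9 -375.8  209.3]
bridge 62 rect [ 527. -413.] [26. 28.] 80.1 z 158.3 mean [ 527.2 -415.8  158.5]
```

View pics/crop1.png

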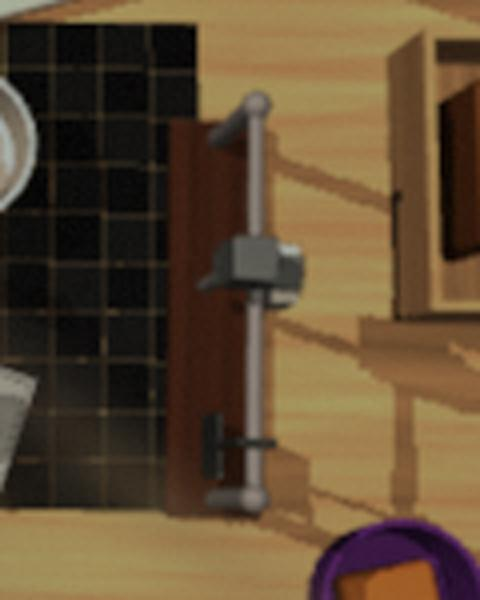

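The crop shows the probe's grey grip at crop (248,258), with the white reader to its right (-y) and the stem to its left. The turner is at crop (240,440), at the rail's near end. The white plate and white pot are confirmed as targets. I'm moving above the grip.

>>> send_rows(
  series=[
    [85, [0, 0, 1], [0, 0, 0]],
    [85, [0, 0, 1], [0, 0, 0]],
    [85, [0, 0, 1], [0, 0, 0]],
    [85, [0.9, 0.72, 0], [0, 0, -0.93]],
    [85, [0.9, 0.72, 0], [0, 0, -0.93]],
    [85, [0.9, 0.72, 0], [0, 0, -0.93]],
    [85, [0.9, 0.72, 0], [0, 0, -0.93]],
    [85, [0.96, 0.8, 0], [0, 0, -0.93]],
  ],
)

```text
clock: 1.1
eef_pos: [501.0, -399.5, 391.5]
tool_rot: [-3.141, 0.001, -0.003]
force: [0.8, -0.6, 0.6]
width: 84.9
gripper_force: 0.0
```

Run:
```python
from h import *
d=pickle.load(open('top.pkl','rb')); W=cloud(d)
m=np.zeros(W.shape[:2],np.uint8); cv2.circle(m,(395,207),20,1,-1)
for a,b in((204,225),):
    p=W[(m>0)&(W[...,2]>a)&(W[...,2]<b)]; print(len(p),p.mean(0),cv2.minAreaRect(p[:,:2].astype(np.float32)),p[:,1].min(),p[:,1].max())
s=sensors.read_state();print(s['clock'],s['eef_pos'],s['tool_rot'],s['force'])
```

```text
136 [ 529.84382478 -377.23830202  212.26735414] ((530.7760620117188, -377.865966796875), (31.379261016845703, 31.541471481323242), 88.75305938720703) -393.7254805445586 -362.014624304515
1.1 [ 501.03908815 -399.52560434  391.47124886] [-3.14128443e+00  6.23233480e-04 -2.88514087e-03] [ 0.78432926 -0.5980087   0.60545222]
```

>>> send_rows(
  series=[
    [85, [0, 0, 0], [0, 0, 0]],
    [85, [0, 0, 0], [0, 0, 0]],
  ],
)

```text
clock: 1.35
eef_pos: [499.3, -401.2, 391.4]
tool_rot: [3.141, 0.002, 0.001]
force: [0.1, -0.6, 0.2]
width: 84.9
gripper_force: 0.0
```

>>> send_rows(
  series=[
    [85, [0.26, 0.2, 0], [0, 0, 0]],
    [85, [0.26, 0.2, 0], [0, 0, 0]],
    [85, [0, 0, -0.7], [0, 0, 0]],
    [85, [0, 0, -0.7], [0, 0, 0]],
    [85, [0, 0, -0.7], [0, 0, 0]],
    [85, [0, 0, 0], [0, 0, 0]],
  ],
)

```text
clock: 2.1
eef_pos: [530.0, -374.9, 262.6]
tool_rot: [-3.137, 0.006, 0.001]
force: [0.3, 0.0, -0.5]
width: 84.9
gripper_force: 0.0
```

>>> send_rows(
  series=[
    [85, [0, -0.04, -0.4], [0, 0, 0]],
    [85, [0, 0, -0.4], [0, 0, 0]],
    [85, [0, 0, -0.4], [0, 0, 0]],
    [85, [0, 0, 0], [0, 0, 0]],
    [85, [0, 0, 0], [0, 0, 0]],
  ],
)

```text
clock: 2.72
eef_pos: [532.5, -380.1, 196.1]
tool_rot: [3.14, -0.003, 0.0]
force: [-0.2, 0.8, -0.5]
width: 84.9
gripper_force: 0.0
```

>>> send_rows(
  series=[
    [85, [0, 0.03, -0.14], [0, 0, 0]],
    [85, [0, 0, 0], [0, 0, 0]],
    [85, [0, 0, 0], [0, 0, 0]],
    [85, [0, 0, 0], [0, 0, 0]],
  ],
)

```text
clock: 3.22
eef_pos: [531.1, -377.8, 185.7]
tool_rot: [3.141, -0.0, -0.0]
force: [-0.5, -0.2, 0.6]
width: 85.0
gripper_force: 0.0
```

Run:
```python
from h import *
for i in range(3):
    d=grab('side'); s=sensors.read_state();print(s['clock'],s['eef_pos'],s['qd'].round(3))
cv2.imwrite('pics/side1.png',cv2.resize(d['img'][70:230,260:460,::-1],(800,640))[:600])
```

```text
3.275 [ 531.10642946 -377.75686568  185.68017302] [0.    0.002 0.001 0.001 0.    0.    0.   ]
3.325 [ 531.10073309 -377.73032032  185.63824491] [-0.    -0.001 -0.    -0.     0.001  0.     0.001]
3.375 [ 531.08411084 -377.69821307  185.61095412] [-0.001  0.001  0.     0.001  0.002  0.     0.   ]
```

View pics/side1.png

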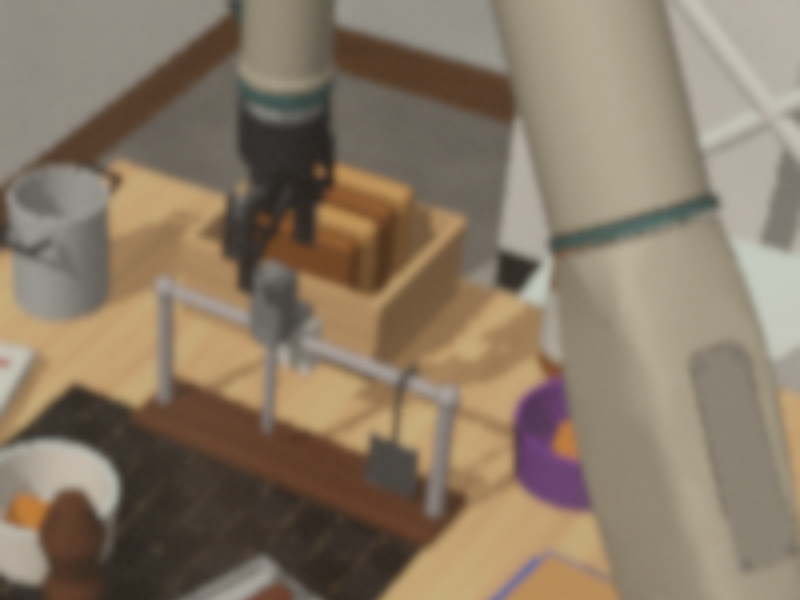

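The crop shows the +y fingertip at about crop (245,290) and the grip top at (275,270). The fingers look high, so I'm checking with the depth.

Run:
```python
from h import *
d=pickle.load(open('side.pkl','rb')); W=cloud(d)
f=210/np.tan(np.radians(d['vfov'])/2)
def pr(p):
    q=d['world_to_cam']@np.r_[p,1]; u=q[:2]/q[2]*f+[d['cx'],d['cy']]; return (u-[260,70])*4
for n,p in dict(ftip=(531,-329,169),fin2=(531,-427,169),griptop=(531,-377,213),gripbot=(531,-377,159),tcp=(531,-378,186)).items(): print(n,pr(p).round())
for u,v in((240,270),(245,285),(238,220),(300,230),(275,275),(275,300),(275,330),(268,400),(290,160)):
    print(u,v,W[70+v//4,260+u//4].round())
d=grab('top');W=cloud(d)
m=np.zeros(W.shape[:2],np.uint8); cv2.circle(m,(395,207),30,1,-1)
for a,b in((150,185),(185,206),(206,214),(214,230),(230,270)):
    p=W[(m>0)&(W[...,2]>a)&(W[...,2]<b)]; print(a,len(p),p.mean(0) if len(p) else '')
cv2.imwrite('pics/top1.png',cv2.resize(d['img'][150:270,340:460,::-1],(600,600)))
```

```text
ftip [245. 342.]
fin2 [303. 287.]
griptop [276. 273.]
gripbot [273. 324.]
tcp [275. 298.]
240 270 [ 534. -321.  249.]
245 285 [ 531. -324.  232.]
238 220 [ 532. -309.  303.]
300 230 [ 534. -421.  233.]
275 275 [ 534. -376.  213.]
275 300 [ 524. -359.  198.]
275 330 [ 523. -360.  169.]
268 400 [ 527. -367.   83.]
290 160 [ 507. -345.  348.]
150 35 [ 526.26018775 -375.76270987  165.39323938]
185 15 [ 515.9546567  -374.36362123  196.26462317]
206 24 [ 518.8743962  -373.33406943  211.44904466]
214 8 [ 518.67385134 -367.57776011  217.11536138]
230 13 [ 521.86160727 -323.47663238  261.06221272]
```

View pics/top1.png

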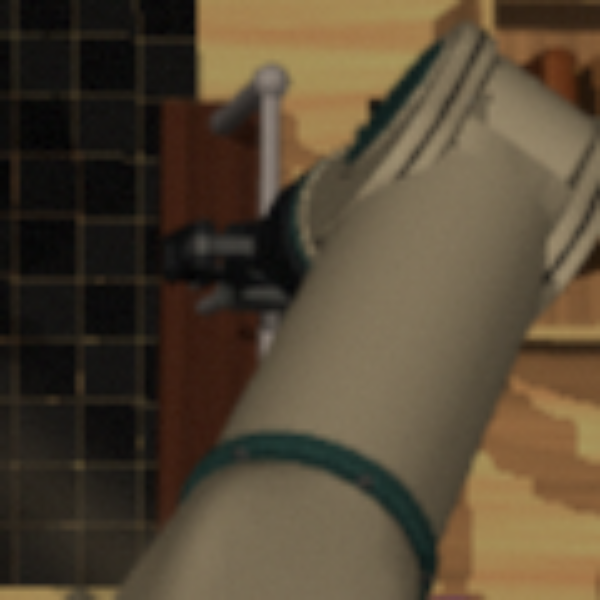

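The top view shows the arm hiding the probe. In the side depth the fingertips are at about z=230, not the expected ~180. I'll measure the finger ends precisely.

Run:
```python
from h import *
d=grab('side'); W=cloud(d); print(sensors.read_state()['eef_pos'],sensors.read_state()['qpos'])
for lo,hi in((-350,-300),(-460,-405)):
    m=(W[...,1]>lo)&(W[...,1]<hi)&(W[...,0]>505)&(W[...,0]<560)&(W[...,2]>165)&(W[...,2]<330)
    p=W[m]; print(len(p), np.histogram(p[:,2],np.arange(160,331,10))[0]);q=p[p[:,2]<p[:,2].min()+12];print(q.round()[:12].tolist())
W=cloud(d)
for v in range(130,156): print(v,W[v,321].round(),d['img'][v,321],end=' | ')
```

```text
[ 531.06689426 -377.66155606  185.56097061] [ 0.53342526  0.65830353  0.07112437  1.5417554  -0.05373697  0.94333787
 -0.94956535]
300 [ 0  0  0  0  0  2 12 14 19 10 21 33 32 33 35 44 45]
[[522.0, -335.0, 229.0], [539.0, -323.0, 226.0], [524.0, -332.0, 226.0], [522.0, -334.0, 226.0], [536.0, -326.0, 221.0], [527.0, -318.0, 229.0], [525.0, -326.0, 225.0], [519.0, -323.0, 229.0], [518.0, -328.0, 226.0], [530.0, -329.0, 217.0], [526.0, -329.0, 219.0], [519.0, -324.0, 224.0]]
126 [ 0  0  0  0  0  2 15 14 16 17 12 17 13  7  7  4  2]
[[540.0, -419.0, 219.0], [536.0, -418.0, 222.0], [528.0, -418.0, 225.0], [523.0, -423.0, 224.0], [531.0, -417.0, 220.0], [528.0, -418.0, 221.0], [523.0, -417.0, 223.0], [527.0, -432.0, 213.0]]
130 [ 523. -307.  288.] [55 49 44] | 131 [ 522. -306.  285.] [56 48 44] | 132 [ 525. -311.  277.] [55 49 45] | 133 [ 521. -304.  278.] [56 50 46] | 134 [ 518. -299.  279.] [53 48 43] | 135 [ 519. -302.  273.] [51 44 38] | 136 [ 521. -305.  267.] [56 48 43] | 137 [ 531. -322.  250.] [56 49 44] | 138 [ 529. -319.  248.] [58 52 46] | 139 [ 527. -316.  246.] [59 53 48] | 140 [ 529. -319.  240.] [59 53 48] | 141 [ 531. -324.  232.] [64 56 49] | 142 [ 527. -317.  233.] [86 73 60] | 143 [ 527. -318.  229.] [122 101  78] | 144 [ 661. -547.   40.] [148 121  91] | 145 [ 657. -540.   41.] [160 130  96] | 146 [ 650. -529.   45.] [160 132 102] | 147 [ 653. -535.   36.] [158 136 116] | 148 [ 572. -396.  145.] [157 144 134] | 149 [ 569. -391.  144.] [156 148 141] | 150 [ 568. -389.  142.] [151 140 132] | 151 [ 566. -385.  141.] [150 131 115] | 152 [ 650. -531.   15.] [157 129  99] | 153 [ 656. -541.    2.] [170 137  98] | 154 [ 652. -535.    2.] [182 147 104] | 155 [ 651. -533.   -2.] [189 153 109] |
```

>>> send_rows(
  series=[
    [85, [0, 0, -0.2], [0, 0, 0]],
    [85, [0, 0, -0.2], [0, 0, 0]],
    [85, [0, 0, 0], [0, 0, 0]],
    [85, [0, 0, 0], [0, 0, 0]],
  ],
)

```text
clock: 3.98
eef_pos: [531.0, -377.6, 161.3]
tool_rot: [-3.141, 0.0, 0.0]
force: [-0.2, -0.8, 1.2]
width: 85.1
gripper_force: 0.0
```

```bash
cat > ft.py <<'E'
from h import *
d=grab('side'); W=cloud(d); s=sensors.read_state(); print(s['eef_pos'],s['force'])
x,y=s['eef_pos'][:2]
for lo,hi in((20,80),(-80,-28)):
    m=(W[...,1]>y+lo)&(W[...,1]<y+hi)&(abs(W[...,0]-x)<25)&(W[...,2]>155)&(W[...,2]<330)
    p=W[m]; q=np.sort(p[:,2]); print(q[:10].round(), p[p[:,2]<q[0]+12].mean(0).round(1))
E
python3 ft.py
```

```text
[ 531.2360205  -377.7813017   161.63076038] [-0.78504354 -0.88754609  0.7930304 ]
[155. 158. 171. 173. 174. 175. 179. 180. 182. 185.] [ 530.5 -356.9  156.6]
[155. 156. 157. 157. 157. 157. 157. 157. 158. 159.] [ 523.7 -414.4  158.1]
```

```bash
sed -i 's/(20,80),(-80,-28)/(36,80),(-80,-36)/; s/>155/>165/' ft.py; python3 ft.py
```

```text
[ 531.30029555 -377.80048564  161.79853712] [-0.02842988  0.76585851 -0.81838087]
[195. 196. 196. 198. 200. 201. 202. 203. 203. 204.] [ 527.9 -326.7  200.5]
[193. 193. 195. 196. 197. 197. 197. 198. 198. 200.] [ 531.8 -421.2  198.9]
```

>>> send_rows(
  series=[
    [85, [0, 0, -0.3], [0, 0, 0]],
    [85, [0, 0, 0], [0, 0, 0]],
    [85, [0, 0, 0], [0, 0, 0]],
  ],
)

```text
clock: 4.45
eef_pos: [530.9, -377.6, 143.2]
tool_rot: [-3.141, 0.0, -0.0]
force: [0.6, -0.9, -0.7]
width: 85.0
gripper_force: 0.0
```

```bash
python3 ft.py
```

```text
[ 531.14393909 -377.6998449   143.4922053 ] [-0.20041798  0.29133087  0.30038248]
[178. 180. 182. 182. 182. 183. 184. 184. 185. 186.] [ 527.9 -324.8  183.8]
[179. 179. 179. 181. 182. 182. 183. 184. 185. 185.] [ 525.9 -421.4  183.5]
```

Fingertips are now around z=180, alongside the grip (159–213). Closing.

>>> send_rows(
  series=[
    [28, [0, 0, 0], [0, 0, 0]],
    [28, [0, 0, 0], [0, 0, 0]],
    [28, [0, 0, 0], [0, 0, 0]],
    [28, [0, 0, 0], [0, 0, 0]],
    [28, [0, 0, 0], [0, 0, 0]],
    [28, [0, 0, 0], [0, 0, 0]],
    [28, [0, 0, 0], [0, 0, 0]],
    [28, [0, 0, 0], [0, 0, 0]],
  ],
)

```text
clock: 5.5
eef_pos: [531.2, -377.6, 143.8]
tool_rot: [3.141, -0.0, 0.0]
force: [-1.1, 0.4, 4.8]
width: 31.7
gripper_force: 58.4
```

>>> send_rows(
  series=[
    [25, [0, 0, 0.2], [0, 0, 0]],
    [25, [0, 0, 0.4], [0, 0, 0]],
    [25, [0, 0, 0.5], [0, 0, 0]],
    [25, [0, 0, 0.6], [0, 0, 0]],
    [25, [0, 0, 0.6], [0, 0, 0]],
    [25, [0, 0, 0.6], [0, 0, 0]],
    [25, [0, 0, 0.6], [0, 0, 0]],
    [25, [0, 0, 0.6], [0, 0, 0]],
  ],
)

```text
clock: 6.5
eef_pos: [530.7, -377.5, 390.8]
tool_rot: [-3.142, 0.0, -0.0]
force: [1.4, -0.3, -0.4]
width: 31.8
gripper_force: 58.5
```

Run:
```python
from h import *
d=grab('side'); s=sensors.read_state(); print(s['eef_pos'],s['force'],s['width'])
cv2.imwrite('pics/side2.png',cv2.resize(d['img'][20:220,230:490,::-1],(780,600)))
```

```text
[ 532.49448889 -378.85309222  396.39790814] [ 2.20307682 -0.78086883  2.65163221] 31.72729173696217
```

View pics/side2.png

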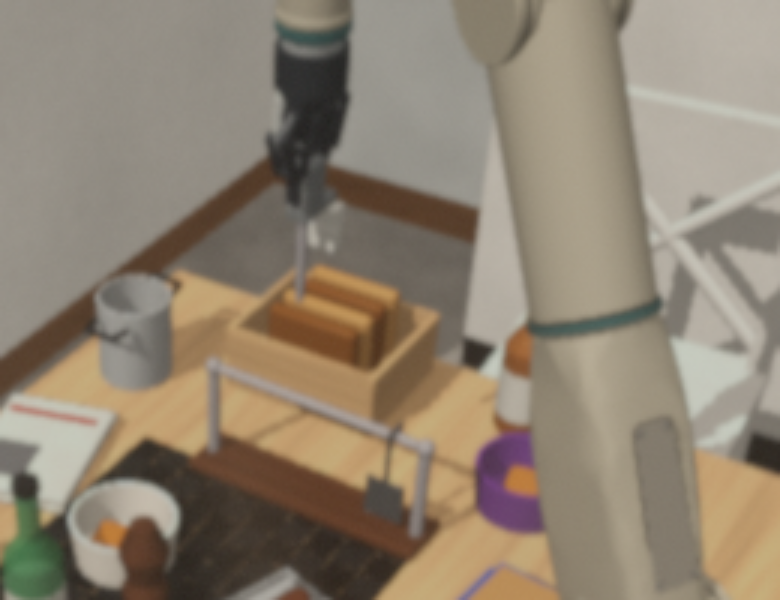

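The probe is held upright and clear of the rail, with its tip at crop (300,297). I'm carrying it high toward the toast.

>>> send_rows(
  series=[
    [25, [-0.1, 0.5, 0], [0, 0, 0]],
    [25, [-0.2, 0.85, 0], [0, 0, 0]],
    [25, [-0.2, 0.95, 0], [0, 0, 0]],
    [25, [-0.2, 0.95, 0], [0, 0, 0]],
    [25, [-0.2, 0.95, 0], [0, 0, 0]],
    [25, [-0.2, 0.95, 0], [0, 0, 0]],
    [25, [-0.2, 0.95, 0], [0, 0, 0]],
    [25, [-0.2, 0.95, 0], [0, 0, 0]],
  ],
)

```text
clock: 7.55
eef_pos: [440.3, 47.0, 389.8]
tool_rot: [3.142, -0.001, -0.0]
force: [1.0, 0.4, -1.0]
width: 31.6
gripper_force: 58.8
```

>>> send_rows(
  series=[
    [25, [-0.1, 0.95, 0], [0, 0, 0]],
    [25, [-0.05, 0.7, 0], [0, 0, 0]],
    [25, [0, 0.3, 0], [0, 0, 0]],
    [25, [0, 0, 0], [0, 0, 0]],
    [25, [0, 0, 0], [0, 0, 0]],
  ],
)

```text
clock: 8.18
eef_pos: [432.2, 161.0, 389.5]
tool_rot: [3.141, 0.0, -0.002]
force: [0.3, -0.3, -0.5]
width: 31.6
gripper_force: 58.8
```

>>> send_rows(
  series=[
    [25, [0, -0.05, -0.4], [0, 0, 0]],
    [25, [0, 0, -0.8], [0, 0, 0]],
    [25, [0, 0, -0.8], [0, 0, 0]],
    [25, [0, 0, -0.8], [0, 0, 0]],
    [25, [0, 0, -0.4], [0, 0, 0]],
    [25, [0, 0, -0.15], [0, 0, 0]],
    [25, [0, 0, 0], [0, 0, 0]],
    [25, [0, 0, 0], [0, 0, 0]],
  ],
)

```text
clock: 9.18
eef_pos: [433.1, 159.4, 189.6]
tool_rot: [-3.141, -0.002, -0.001]
force: [0.2, -0.1, -1.8]
width: 31.8
gripper_force: 58.8
```

```bash
cat > tip.py <<'E'
from h import *
s=sensors.read_state(); e=s['eef_pos']; print('eef',e.round(1),'F',s['force'].round(1))
for n in('side','top'):
    d=grab(n); W=cloud(d); C=np.linalg.inv(d['world_to_cam'])[:3,3]
    for a,b in((0,22),(22,60)):
        m=(np.hypot(W[...,0]-e[0],W[...,1]-e[1])<18)&(W[...,2]>e[2]-103-10+a*1.4)&(W[...,2]<e[2]-103+b)
        p=W[m]
        if len(p)<4: print(n,'few',len(p)); continue
        c=np.median(p,0); h=C-c; h/=np.linalg.norm(h[:2]); print(n,len(p),'axis',(c-5*h)[:2].round(1),'zmin',np.sort(p[:,2])[:5].round())
E
python3 tip.py
```

```text
eef [433.1 159.4 189.6] F [ 0.2 -0.1 -1.8]
side 15 axis [434.2 161.8] zmin [87. 90. 94. 95. 96.]
side 37 axis [432.7 162. ] zmin [108. 110. 111. 113. 116.]
top few 0
top few 0
```

>>> send_rows(
  series=[
    [25, [0, -0.04, -0.3], [0, 0, 0]],
    [25, [0, 0, -0.3], [0, 0, 0]],
    [25, [0, 0, -0.1], [0, 0, 0]],
    [25, [0, 0, 0], [0, 0, 0]],
    [25, [0, 0, 0], [0, 0, 0]],
  ],
)

```text
clock: 9.9
eef_pos: [432.6, 157.3, 147.2]
tool_rot: [-3.141, -0.001, 0.0]
force: [-0.1, -0.8, -0.5]
width: 31.4
gripper_force: 58.8
```

>>> send_rows(
  series=[
    [25, [0, 0, -0.05], [0, 0, 0]],
    [25, [0, 0, -0.04], [0, 0, 0]],
    [25, [0, 0, 0], [0, 0, 0]],
    [25, [0, 0, 0], [0, 0, 0]],
    [25, [0, 0, 0], [0, 0, 0]],
  ],
)

```text
clock: 10.52
eef_pos: [432.5, 157.2, 141.3]
tool_rot: [-3.141, -0.001, 0.0]
force: [-0.4, 0.8, 1.4]
width: 31.7
gripper_force: 59.0
```

>>> send_rows(
  series=[
    [25, [0, 0, -0.02], [0, 0, 0]],
    [25, [0, 0, 0], [0, 0, 0]],
    [25, [0, 0, 0], [0, 0, 0]],
    [25, [0, 0, 0], [0, 0, 0]],
    [25, [0, 0, 0], [0, 0, 0]],
    [25, [0, 0, 0], [0, 0, 0]],
  ],
)

```text
clock: 11.28
eef_pos: [432.2, 157.1, 140.0]
tool_rot: [-3.141, -0.0, -0.0]
force: [1.2, 1.4, 2.2]
width: 31.7
gripper_force: 58.9
```

```bash
cat > press.py <<'E'
from h import *
F=[];Z=[]
for i in range(6):
    d=grab('side'); s=sensors.read_state(); F.append(s['force'][2]); Z.append(s['eef_pos'][2])
print('Fz mean',np.mean(F).round(2),'z',np.mean(Z).round(1)); W=cloud(d);e=s['eef_pos']
cv2.imwrite('pics/press_%d.png'%(s['clock']*100),d['img'][...,::-1])
C=np.linalg.inv(d['world_to_cam'])[:3,3]
m=(np.hypot(W[...,0]-e[0],W[...,1]-e[1])<18)&(W[...,2]>e[2]-85)&(W[...,2]<e[2]-40)
c=np.median(W[m],0);h=C-c;h/=np.linalg.norm(h[:2]);print('axis',(c-5*h)[:2].round(1))
E
python3 press.py
```

```text
Fz mean 1.83 z 140.0
axis [433.3 160. ]
```

Spring force is about 3 N, so the toast press is good. Next the hash brown, carried over the bottle and mill.

>>> send_rows(
  series=[
    [25, [0, 0, 0.3], [0, 0, 0]],
    [25, [0, 0, 0.7], [0, 0, 0]],
    [25, [0, 0, 0.8], [0, 0, 0]],
    [25, [0, 0, 0.8], [0, 0, 0]],
    [25, [0, 0, 0.8], [0, 0, 0]],
    [25, [0, 0, 0.6], [0, 0, 0]],
    [25, [0, 0, 0.1], [0, 0, 0]],
    [25, [0, 0, 0], [0, 0, 0]],
  ],
)

```text
clock: 12.58
eef_pos: [431.0, 156.3, 384.7]
tool_rot: [3.14, 0.003, -0.0]
force: [-0.3, 0.5, -0.7]
width: 31.4
gripper_force: 58.9
```

>>> send_rows(
  series=[
    [25, [0.25, -0.4, 0], [0, 0, 0]],
    [25, [0.48, -0.8, 0], [0, 0, 0]],
    [25, [0.48, -0.8, 0], [0, 0, 0]],
    [25, [0.48, -0.8, 0], [0, 0, 0]],
    [25, [0.48, -0.8, 0], [0, 0, 0]],
    [25, [0.48, -0.8, 0], [0, 0, 0]],
    [25, [0.48, -0.8, 0], [0, 0, 0]],
    [25, [0.3, -0.45, 0], [0, 0, 0]],
  ],
)

```text
clock: 13.58
eef_pos: [637.0, -185.4, 382.1]
tool_rot: [3.141, 0.006, -0.003]
force: [0.0, 0.2, -1.3]
width: 31.6
gripper_force: 58.8
```

>>> send_rows(
  series=[
    [25, [0, 0, 0], [0, 0, 0]],
    [25, [0, 0, 0], [0, 0, 0]],
  ],
)

```text
clock: 13.82
eef_pos: [636.9, -180.7, 383.9]
tool_rot: [-3.14, 0.004, 0.001]
force: [0.1, 0.4, -1.2]
width: 32.0
gripper_force: 58.9
```

>>> send_rows(
  series=[
    [25, [0.02, -0.02, -0.4], [0, 0, 0]],
    [25, [0, 0, -0.8], [0, 0, 0]],
    [25, [0, 0, -0.8], [0, 0, 0]],
    [25, [0, 0, -0.8], [0, 0, 0]],
    [25, [0, 0, -0.4], [0, 0, 0]],
    [25, [0, 0, -0.2], [0, 0, 0]],
    [25, [0, 0, 0], [0, 0, 0]],
    [25, [0, 0, 0], [0, 0, 0]],
  ],
)

```text
clock: 14.82
eef_pos: [640.0, -183.1, 183.5]
tool_rot: [3.141, -0.003, 0.0]
force: [-0.1, -0.2, -1.1]
width: 31.7
gripper_force: 59.0
```

```bash
python3 tip.py
```

```text
eef [ 640.  -183.1  183.5] F [-0.1 -0.2 -1.1]
side 13 axis [ 640.8 -181.9] zmin [84. 86. 87. 87. 87.]
side 37 axis [ 640.6 -180.9] zmin [102. 103. 104. 105. 108.]
top few 0
top few 0
```

>>> send_rows(
  series=[
    [25, [-0.02, 0, -0.35], [0, 0, 0]],
    [25, [0, 0, -0.3], [0, 0, 0]],
    [25, [0, 0, -0.15], [0, 0, 0]],
    [25, [0, 0, -0.08], [0, 0, 0]],
    [25, [0, 0, 0], [0, 0, 0]],
    [25, [0, 0, 0], [0, 0, 0]],
  ],
)

```text
clock: 15.68
eef_pos: [637.9, -183.1, 129.7]
tool_rot: [-3.142, -0.0, 0.0]
force: [-0.9, 0.1, 1.8]
width: 31.4
gripper_force: 59.4
```

>>> send_rows(
  series=[
    [25, [0, 0, -0.05], [0, 0, 0]],
    [25, [0, 0, 0], [0, 0, 0]],
    [25, [0, 0, 0], [0, 0, 0]],
    [25, [0, 0, 0], [0, 0, 0]],
    [25, [0, 0, 0], [0, 0, 0]],
    [25, [0, 0, 0], [0, 0, 0]],
  ],
)

```text
clock: 16.42
eef_pos: [638.0, -183.3, 126.2]
tool_rot: [3.141, -0.0, -0.0]
force: [-1.0, 0.4, 1.3]
width: 31.3
gripper_force: 59.3
```

```bash
python3 press.py
```

```text
Fz mean 1.4 z 126.2
axis [ 639.1 -180.9]
```

>>> send_rows(
  series=[
    [25, [0, 0, 0.3], [0, 0, 0]],
    [25, [0, 0, 0.7], [0, 0, 0]],
    [25, [0, 0, 0.8], [0, 0, 0]],
    [25, [0, 0, 0.4], [0, 0, 0]],
    [25, [-0.5, 0.04, 0], [0, 0, 0]],
    [25, [-0.8, 0.08, 0], [0, 0, 0]],
    [25, [-0.8, 0.08, 0], [0, 0, 0]],
    [25, [-0.8, 0.06, 0], [0, 0, 0]],
  ],
)

```text
clock: 17.73
eef_pos: [462.4, -167.5, 259.0]
tool_rot: [3.141, -0.001, 0.0]
force: [-0.3, -0.6, -0.9]
width: 31.4
gripper_force: 59.0
```

>>> send_rows(
  series=[
    [25, [-0.4, 0, 0], [0, 0, 0]],
    [25, [-0.1, 0, 0], [0, 0, 0]],
    [25, [0, 0, 0], [0, 0, 0]],
    [25, [0, 0, 0], [0, 0, 0]],
  ],
)

```text
clock: 18.23
eef_pos: [435.3, -167.6, 258.3]
tool_rot: [3.141, -0.001, 0.001]
force: [0.1, -0.7, -1.5]
width: 31.8
gripper_force: 59.0
```

>>> send_rows(
  series=[
    [25, [-0.09, 0.02, -0.3], [0, 0, 0]],
    [25, [0, 0, -0.6], [0, 0, 0]],
    [25, [0, 0, -0.4], [0, 0, 0]],
    [25, [0, 0, 0], [0, 0, 0]],
    [25, [0, 0, 0], [0, 0, 0]],
  ],
)

```text
clock: 18.85
eef_pos: [429.6, -166.6, 180.7]
tool_rot: [3.141, -0.001, 0.0]
force: [0.0, 0.2, -1.3]
width: 31.8
gripper_force: 58.9
```

```bash
python3 tip.py
```

```text
eef [ 429.6 -166.6  180.7] F [ 0.   0.2 -1.3]
side 14 axis [ 432.4 -165.4] zmin [81. 82. 82. 82. 83.]
side 35 axis [ 431.1 -165.2] zmin [ 99. 100. 101. 102. 104.]
top few 0
top few 0
```

>>> send_rows(
  series=[
    [25, [-0.01, 0, -0.3], [0, 0, 0]],
    [25, [0, 0, -0.25], [0, 0, 0]],
    [25, [0, 0, -0.13], [0, 0, 0]],
    [25, [0, 0, -0.08], [0, 0, 0]],
    [25, [0, 0, 0], [0, 0, 0]],
    [25, [0, 0, 0], [0, 0, 0]],
  ],
)

```text
clock: 19.7
eef_pos: [428.2, -166.5, 135.0]
tool_rot: [3.141, -0.001, -0.0]
force: [0.3, -1.3, 1.0]
width: 31.3
gripper_force: 59.3
```

>>> send_rows(
  series=[
    [25, [0, 0, 0], [0, 0, 0]],
    [25, [0, 0, 0], [0, 0, 0]],
    [25, [0, 0, 0], [0, 0, 0]],
  ],
)

```text
clock: 20.08
eef_pos: [428.1, -166.5, 134.7]
tool_rot: [3.141, -0.001, -0.0]
force: [-0.3, 1.0, 1.7]
width: 31.4
gripper_force: 59.3
```

```bash
python3 press.py
```

```text
Fz mean 1.99 z 134.6
axis [ 430.1 -164. ]
```

>>> send_rows(
  series=[
    [25, [0, 0, 0.3], [0, 0, 0]],
    [25, [0, 0, 0.7], [0, 0, 0]],
    [25, [0, 0, 0.8], [0, 0, 0]],
    [25, [0, 0, 0.8], [0, 0, 0]],
    [25, [0, 0, 0.8], [0, 0, 0]],
    [25, [0, 0, 0.7], [0, 0, 0]],
    [25, [0, 0, 0.1], [0, 0, 0]],
    [25, [0, 0, 0], [0, 0, 0]],
  ],
)

```text
clock: 21.38
eef_pos: [427.2, -166.3, 385.7]
tool_rot: [-3.141, 0.001, -0.0]
force: [-1.0, -1.1, -1.2]
width: 31.0
gripper_force: 59.0
```

>>> send_rows(
  series=[
    [25, [0.3, 0.4, 0], [0, 0, 0]],
    [25, [0.52, 0.75, 0], [0, 0, 0]],
    [25, [0.52, 0.75, 0], [0, 0, 0]],
    [25, [0.52, 0.75, 0], [0, 0, 0]],
    [25, [0.52, 0.75, 0], [0, 0, 0]],
    [25, [0.52, 0.75, 0], [0, 0, 0]],
    [25, [0.52, 0.75, 0], [0, 0, 0]],
    [25, [0.22, 0.3, 0], [0, 0, 0]],
  ],
)

```text
clock: 22.38
eef_pos: [645.9, 149.5, 382.5]
tool_rot: [-3.141, 0.006, 0.004]
force: [-0.4, 0.1, -1.3]
width: 31.6
gripper_force: 59.1
```

>>> send_rows(
  series=[
    [25, [0, 0, 0], [0, 0, 0]],
    [25, [0, 0, 0], [0, 0, 0]],
  ],
)

```text
clock: 22.62
eef_pos: [645.5, 144.0, 384.9]
tool_rot: [3.14, 0.003, -0.001]
force: [-0.2, -1.0, -2.9]
width: 31.3
gripper_force: 59.1
```

>>> send_rows(
  series=[
    [25, [0.01, 0.02, -0.4], [0, 0, 0]],
    [25, [0, 0, -0.8], [0, 0, 0]],
    [25, [0, 0, -0.8], [0, 0, 0]],
    [25, [0, 0, -0.7], [0, 0, 0]],
    [25, [0, 0, -0.3], [0, 0, 0]],
    [25, [0, 0, -0.1], [0, 0, 0]],
    [25, [0, 0, 0], [0, 0, 0]],
    [25, [0, 0, 0], [0, 0, 0]],
  ],
)

```text
clock: 23.62
eef_pos: [647.6, 146.6, 201.9]
tool_rot: [-3.141, -0.002, -0.0]
force: [-0.8, -0.4, -0.9]
width: 31.9
gripper_force: 59.0
```

```bash
python3 tip.py
```

```text
eef [647.6 146.6 201.9] F [-0.8 -0.4 -0.9]
side 16 axis [650.  147.8] zmin [101. 102. 103. 109. 109.]
side 38 axis [648.  150.3] zmin [120. 124. 125. 125. 126.]
top few 0
top few 0
```

>>> send_rows(
  series=[
    [25, [-0.02, -0.03, -0.35], [0, 0, 0]],
    [25, [0, 0, -0.3], [0, 0, 0]],
    [25, [0, 0, -0.13], [0, 0, 0]],
    [25, [0, 0, -0.08], [0, 0, 0]],
    [25, [0, 0, 0], [0, 0, 0]],
    [25, [0, 0, 0], [0, 0, 0]],
  ],
)

```text
clock: 24.48
eef_pos: [645.7, 145.1, 149.5]
tool_rot: [-3.142, -0.0, 0.0]
force: [-2.3, -0.2, 1.4]
width: 31.7
gripper_force: 59.4
```

>>> send_rows(
  series=[
    [25, [0, 0, -0.01], [0, 0, 0]],
    [25, [0, 0, 0], [0, 0, 0]],
    [25, [0, 0, 0], [0, 0, 0]],
    [25, [0, 0, 0], [0, 0, 0]],
  ],
)

```text
clock: 24.98
eef_pos: [645.7, 145.0, 148.4]
tool_rot: [-3.142, -0.0, -0.0]
force: [-1.7, -0.9, 1.1]
width: 31.5
gripper_force: 59.4
```

```bash
python3 press.py
```

```text
Fz mean 1.73 z 148.4
axis [646.2 147.7]
```

>>> send_rows(
  series=[
    [25, [0, 0, 0.3], [0, 0, 0]],
    [25, [0, 0, 0.7], [0, 0, 0]],
    [25, [0, 0, 0.8], [0, 0, 0]],
    [25, [0, 0, 0.8], [0, 0, 0]],
    [25, [0, 0, 0.8], [0, 0, 0]],
    [25, [0, 0, 0.5], [0, 0, 0]],
    [25, [0, 0, 0.1], [0, 0, 0]],
    [25, [0, 0, 0], [0, 0, 0]],
  ],
)

```text
clock: 26.28
eef_pos: [645.4, 144.9, 387.9]
tool_rot: [3.141, 0.0, 0.0]
force: [0.1, -0.7, -2.1]
width: 31.7
gripper_force: 59.1
```

>>> send_rows(
  series=[
    [25, [-0.1, -0.45, 0], [0, 0, 0]],
    [25, [-0.2, -0.9, 0], [0, 0, 0]],
    [25, [-0.2, -0.9, 0], [0, 0, 0]],
    [25, [-0.2, -0.9, 0], [0, 0, 0]],
    [25, [-0.2, -0.9, 0], [0, 0, 0]],
    [25, [-0.2, -0.9, 0], [0, 0, 0]],
    [25, [-0.2, -0.9, 0], [0, 0, 0]],
    [25, [-0.2, -0.9, 0], [0, 0, 0]],
  ],
)

```text
clock: 27.28
eef_pos: [554.3, -261.4, 386.3]
tool_rot: [-3.14, 0.003, 0.0]
force: [1.3, -0.0, -2.0]
width: 31.4
gripper_force: 59.0
```

>>> send_rows(
  series=[
    [25, [-0.2, -0.9, 0], [0, 0, 0]],
    [25, [-0.2, -0.8, 0], [0, 0, 0]],
    [25, [0, -0.2, 0], [0, 0, 0]],
    [25, [0, 0, 0], [0, 0, 0]],
    [25, [0, 0, 0], [0, 0, 0]],
  ],
)

```text
clock: 27.9
eef_pos: [532.5, -371.7, 387.6]
tool_rot: [-3.139, 0.0, 0.003]
force: [0.0, 0.2, -0.6]
width: 31.5
gripper_force: 59.1
```

>>> send_rows(
  series=[
    [25, [-0.02, -0.1, -0.4], [0, 0, 0]],
    [25, [0, 0, -0.8], [0, 0, 0]],
    [25, [0, 0, -0.8], [0, 0, 0]],
    [25, [0, 0, -0.6], [0, 0, 0]],
    [25, [0, 0, -0.15], [0, 0, 0]],
    [25, [0, 0, 0], [0, 0, 0]],
    [25, [0, 0, 0], [0, 0, 0]],
    [25, [0, 0, 0], [0, 0, 0]],
  ],
)

```text
clock: 28.9
eef_pos: [531.3, -380.5, 225.0]
tool_rot: [3.14, -0.002, 0.0]
force: [-0.2, 0.0, -0.7]
width: 31.5
gripper_force: 59.1
```

Run:
```python
from h import *
d=grab('side'); s=sensors.read_state(); print(s['eef_pos'],s['tool_rot'])
cv2.imwrite('pics/side3.png',cv2.resize(d['img'][80:230,270:470,::-1],(800,600)))
W=cloud(d);e=s['eef_pos'];C=np.linalg.inv(d['world_to_cam'])[:3,3]
for a,b in((-95,-75),(-70,-50)):
    m=(np.hypot(W[...,0]-e[0],W[...,1]-e[1])<18)&(W[...,2]>e[2]+a)&(W[...,2]<e[2]+b)
    c=np.median(W[m],0);h=C-c;h/=np.linalg.norm(h[:2]);print('axis',(c-5*h)[:2].round(1))
m=(W[...,2]>132)&(W[...,2]<150)&(abs(W[...,1]+391)<14)&(abs(W[...,0]-500)<110)
c=np.median(W[m],0);print('bar',c,m.sum())
```

```text
[ 531.03694399 -380.39626413  224.64589646] [ 3.14030326e+00 -1.91853561e-03 -5.38275162e-05]
axis [ 530.3 -389.5]
axis [ 533.3 -378. ]
bar [ 493.07648605 -387.06173236  143.57329145] 181
```

View pics/side3.png

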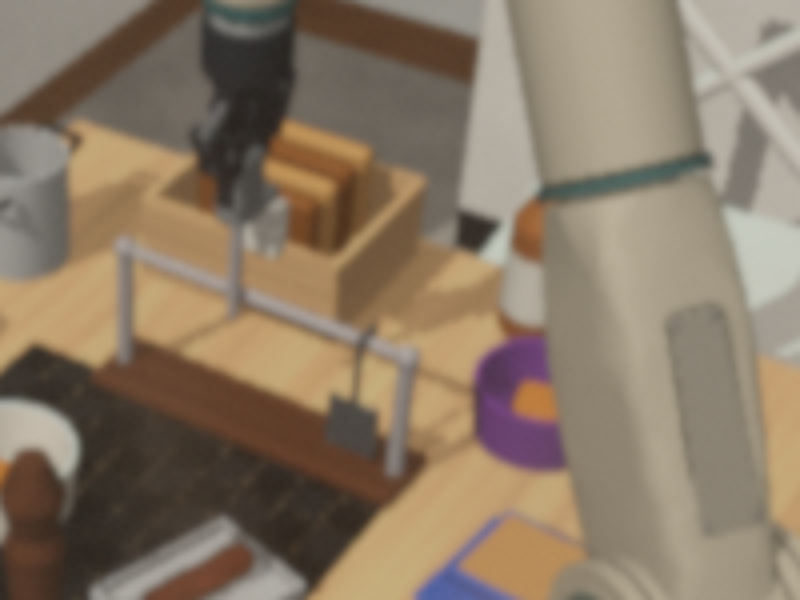

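The side crop shows the stem on the near side of the bar, with its tip at (235,315). The reader, at (268,225), is above and behind the bar. I'm aligning and lowering.

>>> send_rows(
  series=[
    [25, [0, 0.05, 0], [0, 0, 0]],
    [25, [0, 0, -0.3], [0, 0, 0]],
    [25, [0, 0, -0.3], [0, 0, 0]],
    [25, [0, 0, -0.2], [0, 0, 0]],
    [25, [0, 0, -0.15], [0, 0, 0]],
    [25, [0, 0, 0], [0, 0, 0]],
    [25, [0, 0, 0], [0, 0, 0]],
  ],
)

```text
clock: 29.82
eef_pos: [530.9, -377.3, 166.9]
tool_rot: [3.141, -0.001, -0.0]
force: [0.9, -0.4, -1.1]
width: 31.7
gripper_force: 59.1
```

>>> send_rows(
  series=[
    [25, [0, 0, -0.2], [0, 0, 0]],
    [25, [0, 0, -0.15], [0, 0, 0]],
    [25, [0, 0, -0.03], [0, 0, 0]],
    [25, [0, 0, 0], [0, 0, 0]],
    [25, [0, 0, 0], [0, 0, 0]],
  ],
)

```text
clock: 30.45
eef_pos: [530.2, -376.9, 143.6]
tool_rot: [-3.141, 0.0, -0.0]
force: [-2.4, 1.3, 4.2]
width: 31.1
gripper_force: 58.4
```

>>> send_rows(
  series=[
    [45, [0, 0, 0], [0, 0, 0]],
    [60, [0, 0, 0], [0, 0, 0]],
    [85, [0, 0, 0], [0, 0, 0]],
    [85, [0, 0, 0], [0, 0, 0]],
    [85, [0, 0, 0], [0, 0, 0]],
    [85, [0, 0, 0], [0, 0, 0]],
    [85, [0, 0, 0], [0, 0, 0]],
  ],
)

```text
clock: 31.32
eef_pos: [530.5, -377.0, 143.5]
tool_rot: [3.142, -0.0, 0.0]
force: [-0.0, -0.3, 0.0]
width: 84.7
gripper_force: 0.0
```

>>> send_rows(
  series=[
    [85, [0, 0, 0.2], [0, 0, 0]],
    [85, [0, 0, 0.4], [0, 0, 0]],
    [85, [0, 0, 0.6], [0, 0, 0]],
    [85, [0, 0, 0.8], [0, 0, 0]],
    [85, [0, 0, 0.8], [0, 0, 0]],
    [85, [0, 0, 0], [0, 0, 0]],
    [85, [0, 0, 0], [0, 0, 0]],
    [85, [0, 0, 0], [0, 0, 0]],
  ],
)

```text
clock: 32.33
eef_pos: [529.7, -376.5, 310.2]
tool_rot: [-3.14, 0.002, 0.0]
force: [0.1, -0.4, -0.3]
width: 84.8
gripper_force: 0.0
```

```bash
python3 - <<'E'
from h import *
d=grab('side'); s=sensors.read_state(); print(s['clock'],s['eef_pos'],s['width'])
cv2.imwrite('pics/side4.png',cv2.resize(d['img'][40:250,210:490,::-1],(800,600)))
W=cloud(d)
m=(abs(W[...,0]-531)<30)&(abs(W[...,1]+377)<30)&(W[...,2]>200)&(W[...,2]<235);print(W[m].mean(0),W[m][:,2].max())
E
sed -i "s/^d=pickle.*; W/d=grab('top'); W/" m.py; python3 m.py | head -12
```

```text
32.375 [ 529.78850547 -376.58778268  310.114412  ] 85.14245512242019
[ 528.38694903 -369.73537009  210.36754764] 219.79905702416204
toast 886 rect [433. 159.] [97. 91.] 1.0 z 43.9 mean [433.6 158.2  44.1]
plate 1712 rect [436. 154.] [150. 145.] 2.0 z 39.2 mean [432.5 155.8  30.4]
hash 364 rect [ 639. -182.] [77. 50.] 13.5 z 29.2 mean [ 637.8 -180.9   29.2]
potrim 277 rect [ 638. -182.] [125. 126.] 11.7 z 61.1 mean [ 642.7 -185.8   60.7]
tray 1027 rect [ 429. -167.] [151. 112.] 69.4 z 15.1 mean [ 430.  -167.5   19.5]
saus 305 rect [ 430. -166.] [110.  29.] 71.4 z 35.1 mean [ 429.9 -165.9   34.7]
board 1276 rect [647. 145.] [130. 126.] 1.7 z 31.6 mean [644.9 143.9  36.4]
pud 398 rect [647. 144.] [70. 69.] 89.8 z 51.5 mean [646.4 144.9  51.4]
oil 446 rect [607.  13.] [57. 63.] 18.2 z 175.7 mean [600.8  11.8 187.7]
mill 295 rect [492. -20.] [51. 50.] 1.1 z 221.4 mean [488.6 -20.2 218.9]
milk 314 rect [367.  20.] [57. 56.] 44.7 z 119.5 mean [366.6  19.8 118.5]
caddytop 498 rect [476. 380.] [122. 241.] 83.7 z 108.1 mean [467.4 356.8 107.1]
```

View pics/side4.png

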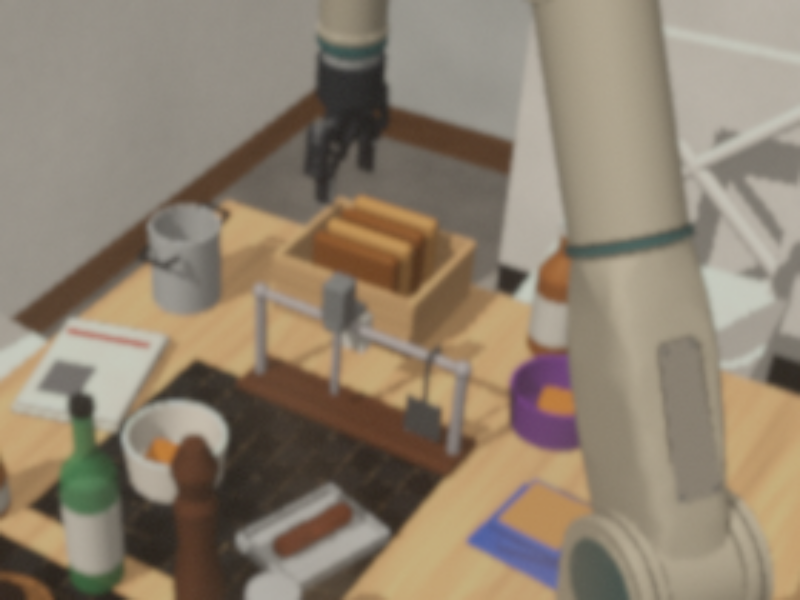

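The probe hangs upright astride the bar at (340,310), the gripper is clear above it, and the dishes haven't moved.

```bash
python3 -c "
from cell import ctrl; print(ctrl.finish_job())"
```

```text
the job is handed in; nothing more can be done
None
```

The job is handed in: the thermometer was pressed on the toast, hash brown, sausage and black pudding in that order with the spring well in each time, then hung back astride the rail and released, with the dishes, bottle, mill and can measured where they began; the cup and jar were not re-measured, and no verdict came back.

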